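# Interleave and weight a stack of cast paper discs

### The job

Take the green weight off the pale disc in the middle of the station and set it down on the round cork mat. Slide the plywood separator sheet off its rack onto that disc as far as it will go, then slide the second disc off the opposite rack until it lies centred above the first one; push them along their rails, do not pick them up. Finally put the weight back, centred on top of the new disc; set it down gently both times, and leave the jar and brush alone.

Things in the scene. Friction and masses are not known exactly. Their poses are not given: they have to be found in the camera images.
- station: Fixed wooden interleaving station, 155 mm (x) by 630 mm (y). Origin: on the table under the bed's centre, z up. Bed: round pad in the middle, top at z 20 mm; four brass pins on the diagonals (to z 28 mm) hold the lower disc. Sheet rack on its +y side, disc rack on its -y side.
- sheet_rack (a point): Inner end of the sheet rack, midway between its rails at the height of their tops: station (0, 70, 38) mm; axes as the station's. Two aluminium rails run from here along +y for 250 mm, each 20 mm wide, with a free gap of 84 mm between them, 26 mm deep. Blue lips outside them, 134 mm apart inside, 10 mm higher than the rails. Outer end open.
- disc_rack (a point): Inner end of the disc rack, midway between its rails at the height of their tops: station (0, -67, 44) mm; axes as the station's. Two aluminium rails run along -y for 243 mm, gap 84 mm; blue lips 124 mm apart inside, 10 mm higher than the rails. Outer end open. These rail ends stop the sheet. Nothing stops the upper disc.
- lower_disc: First disc, cast paper, off-white, 120 mm diameter, 16 mm thick, about 0.16 kg, loose, lying on the bed. Origin: centre of its underside (z up).
- sheet: Separator sheet, flat plywood, 130 x 130 x 6 mm, about 0.1 kg, loose, lying across the rails of the sheet rack, its sides parallel to the station's axes. Origin: centre of its underside (z up). It must be pushed towards the station's -y, and when pushed home comes to lie on the lower disc (underside 36 mm above the table) against the ends of the disc rails.
- upper_disc: Second disc, cast paper, bluish grey, 120 mm diameter, 16 mm thick, about 0.16 kg, loose, lying across the rails of the disc rack. Origin: centre of its underside (z up). It must be pushed towards the station's +y; on the sheet its underside is 42 mm above the table.
- weight: Pressing weight: green round steel base of 90 mm diameter and 22 mm height with a dark wooden handle bar above it on two posts 64 mm apart; about 0.75 kg. Bar 90 mm long (along its x), 20 mm wide (y), 20 mm high, from z 46 to 66 mm. Origin: centre of its underside; z up. It starts on the lower disc, underside 36 mm above the table.
- mat: Round cork mat, 130 mm diameter, 6 mm thick, fixed on the table beyond the station. Origin: centre of its underside.
- jar: Closed amber glass jar, 60 mm diameter, 85 mm high, on the table. Origin: centre of its underside. Leave alone.
- brush: Brush lying on the table, 190 mm long along its x. Leave alone.
Mind the look-alikes: they are no part of the job. Leave any turquoise or yellow look-alike of the upper_disc alone.

How it is judged:
By the outcome, as a careful person would: the job done as asked, in the order asked, and still so for the second after the job is handed in, with the robot touching nothing.
It also fails if it takes over 69 s, if anything falls off the work surface, if the arm or the gripper's body presses on something with over 40 N, if the wrist force passes 120 N, or if a joint passes its speed limit or range.

### The arm

A 7-joint arm with a two-finger parallel gripper is mounted at the origin on the work surface. World frame = base frame: x ahead of the robot, y to its left, z up, the work surface at z = 0. Lengths are in m, angles in rad, forces in N, time in s.
With the tool pointing down it reaches from about 0.425 to 1.025 m from the base axis. Payload 9.4 kg.
Tool frame: the origin (TCP) lies at the very end of the fingers, on their centre line; the grasp point (between the pads) lies 19 mm behind it; z points along the fingers, y is the line along which they close (so a half turn about z gives the same grasp; the last joint's range is limited). The gripper opens to 85 mm and grips with 20 to 120 N. Pads are 22 mm wide; open, the fingers measure 114 mm over their backs; the gripper's body (76 mm by 85 mm) begins 54 mm behind the grasp point. The pads swing forward as they close: fully open they stand 13 mm farther back than shut.
Start: joints at [-1.299, 0.599, -0.003, 1.599, 0.002, 0.943, -0.08], TCP at [0.248, 0.681, 0.231] pointing down, gripper open.
Joint ranges: [-2.57, 2.57], [-0.35, 1.97], [-1.29, 1.29], [0.11, 2.56], [-1.05, 4.19], [0.11, 1.86], [-2.63, 2.63]. Speed limits (rad/s): [2.22, 2.22, 3.01, 3.01, 3.14, 3.14, 3.14].

### API

Orientations are given as [roll, pitch, yaw] about the fixed x, y, z axes, in that order (R = Rz(yaw) Ry(pitch) Rx(roll)).
In Python, from bench import bot, cams, job_done gives the robot as it stands. The module is installed in compiled form; this text tells all that it offers.
- The arm moves only by the shell command python3 -m creep 'ROWS' [FORCE]. ROWS is text: rows parted by semicolons, each of 7 numbers parted by spaces: the shift along the world's x, y, z in m, then the turn, a rotation vector about the world's x, y, z in rad, then the closure in counts, from 0 (fully open) to 255 (shut). In form: dx dy dz ax ay az jaw; .... A call has 1 to 5 rows; each row is the pose to reach, as a shift and turn from the pose commanded when the call began; what a row does not reach only later rows make up. A row lasts 1/12 s, in which the tool goes at most 41.7 mm and 7.16 degrees, less where a joint would pass 70% of its speed; a pose out of reach is approached as far as the arm can. A call with a gripper value outside its range is refused whole. The fingers move at their own pace and stop on an object; FORCE is the grip in N (left out, the last holds). Time passes only in rows, so rows that repeat a pose let the fingers close. It gives the time, the measured TCP pose, the force, the opening and the grip force at its end, in the units of the state.
- bot.get_obs(): the state, without advancing time (a new reading comes with each control period).
- cams.snapshot(name): name is "scene" or "top" or "wrist"; returns (picture, depth): 384x512x3 uint8, red, green, blue; 384x512 float32, m along the optical axis (not along the pixel's ray), 0 where there is no reading.
- cams.get_calibration(name): a dict with "fx", "fy", "cx", "cy" (pixels), "T" (4x4, takes a point from camera to world coordinates); the wrist camera has in their place "tool_from_camera" (4x4, takes a point from camera to tool coordinates, whose origin is the TCP and whose axes are the flange's). Camera axes: x right, y up, looking along -z (the intrinsics and any distortion apply to the point x, -y, -z); pixel columns grow to the right and rows downward; lengths in m; the calibration is good to about 2 mm. A picture is of the moment at which its call begins: read the wrist's pose just before it. get_calibration takes no time and is no camera call.
- job_done(): hands the job in; it is judged then, once.
The state is a dict: "time_s": time; "joint_positions": joint angles; "dq": joint speeds; "joint_torque": joint torques, N m; "eef_pos": TCP position; "eef_rot": TCP orientation; "wrist_force": force on the tool from outside, world axes, zero at the start; "moment": the same for the moment, N m; "opening": opening from 0.0 (shut) to 1.0 (fully open); "gripper_force": force on a finger pad.
Only numpy, scipy, OpenCV 4.12 (cv2) and the standard library are available. Lean on these libraries where they do the work, as an engineer would, in place of code of your own. Each camera call takes 0.05 s, during which the arm holds its last target. There are 200 camera calls.

## Working session

There is one attempt and no reset: what is moved stays moved. The work goes in short steps, Python scripts to look and compute and a shell command to move; the robot and the scene stay as the last step left them, time stands still between calls to the robot, and variables do not carry over. Pictures are saved under pics/ and viewed, at most 10 in all, crops included, and the job is handed in when it is done.

```bash
mkdir -p pics
python3 - <<'E'
from bench import bot,cams
import cv2,numpy as np
o=bot.get_obs();print(o)
for n in("scene","top"):
    p,d=cams.snapshot(n);np.savez(f"pics/{n}0.npz",p=p,d=d);cv2.imwrite(f"pics/{n}0.png",p[:,:,::-1])
    c=cams.get_calibration(n);print(n,{k:np.round(v,4).tolist() if not isinstance(v,str) else v for k,v in c.items()})
c=cams.get_calibration("wrist");print({k:np.round(v,4).tolist() for k,v in c.items()})
a=cv2.imread("pics/top0.png");b=cv2.imread("pics/scene0.png")
E
```

```text
{'time_s': 0.0, 'joint_positions': array([-1.29868635,  0.60014498, -0.00251941,  1.60014074,  0.0017891 ,
        0.94289437, -0.07980082]), 'dq': array([-0.00086035, -0.00015404, -0.00133043, -0.00139367,  0.00077827,
       -0.00121301,  0.00165886]), 'joint_torque': array([ 8.96386537e-04, -7.76463103e+01,  1.56556159e+00, -2.58006710e+01,
        1.23364414e-02,  9.17770201e-03, -6.25192442e-06]), 'eef_pos': array([0.24765458, 0.68088206, 0.23039908]), 'eef_rot': array([-3.14001434e+00,  1.49605498e-04,  2.79281441e+00]), 'wrist_force': array([0.43449229, 1.03645352, 0.04121651]), 'moment': array([ 0.00760508,  0.0030375 , -0.01665303]), 'gripper_force': 0.0, 'opening': 0.9995285176809614}
scene {'fx': 447.9446, 'fy': 447.9446, 'cx': 250.1416, 'cy': 192.1396, 'T': [[0.0122, -0.7686, 0.6396, 1.2705], [0.9999, 0.0161, 0.0003, -0.0567], [-0.0106, 0.6395, 0.7687, 0.9883], [0.0, 0.0, 0.0, 1.0]]}
top {'fx': 488.3781, 'fy': 488.3781, 'cx': 254.995, 'cy': 187.5709, 'T': [[-0.0014, 0.9842, -0.1773, 0.2547], [-0.9997, -0.0055, -0.0227, -0.052], [-0.0233, 0.1772, 0.9839, 1.4048], [0.0, 0.0, 0.0, 1.0]]}
{'fx': 321.7298, 'fy': 321.7298, 'cx': 260.2004, 'cy': 192.396, 'tool_from_camera': [[-0.0002, 0.9467, 0.3221, 0.0834], [1.0, 0.0005, -0.0009, 0.0006], [-0.001, 0.3221, -0.9467, -0.1434], [0.0, 0.0, 0.0, 1.0]]}
```

View pics/top0.png

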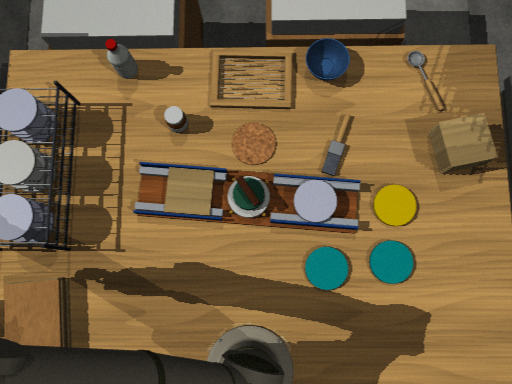

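View pics/scene0.png

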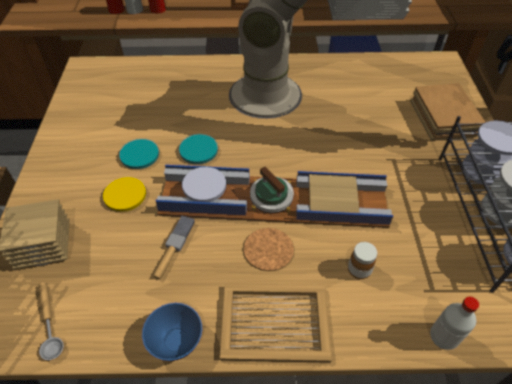

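The top view shows the station centre and weight at about (249,196), the sheet at (189,192) and the mat at (253,143). The jar is at (175,118) and the brush at (337,150).

Disc candidates are the bluish-grey one on the rack (316,201), the turquoise ones at (327,268) and (391,261), and the yellow one at (395,205). The grey one on the rack fits the description, so I'll confirm it with a crop.

```bash
cat > h.py <<'E'
import cv2,numpy as np
from bench import bot,cams
from scipy.spatial.transform import Rotation as R
def calT(n,obs=None):
    c=cams.get_calibration(n)
    if n!="wrist": return c,np.array(c["T"])
    T=np.eye(4);T[:3,:3]=R.from_euler('xyz',obs["eef_rot"]).as_matrix();T[:3,3]=obs["eef_pos"]
    return c,T@np.array(c["tool_from_camera"])
def ray(n,uv,z,obs=None):
    c,T=calT(n,obs);uv=np.atleast_2d(uv).astype(float)
    d=np.c_[(uv[:,0]-c["cx"])/c["fx"],-(uv[:,1]-c["cy"])/c["fy"],-np.ones(len(uv))]@T[:3,:3].T
    return (T[:3,3]+d*((z-T[2,3])/d[:,2])[:,None])[:,:2]
def blob(m,near=None,minA=30):
    m=cv2.morphologyEx(m.astype(np.uint8),cv2.MORPH_OPEN,np.ones((3,3)))
    cs=[c for c in cv2.findContours(m,0,cv2.CHAIN_APPROX_NONE)[0] if cv2.contourArea(c)>minA]
    if near is None: return max(cs,key=cv2.contourArea)[:,0]
    return min(cs,key=lambda c:np.linalg.norm(c[:,0].mean(0)-near))[:,0]
def circ(P):
    A=np.c_[2*P,np.ones(len(P))];s=np.linalg.lstsq(A,(P**2).sum(1),rcond=None)[0]
    return s[:2],np.sqrt(s[2]+s[:2]@s[:2])
E
python3 - <<'E'
from h import *
p=np.load("pics/top0.npz")["p"];hsv=cv2.cvtColor(p,cv2.COLOR_RGB2HSV);H,S,V=[hsv[...,i].astype(int) for i in range(3)]
for n,(u,v) in dict(grey=(316,201),white=(236,205),green=(241,189),bar=(250,190),sheet=(189,192),mat=(253,143),blue=(300,180),wood=(150,190),rail=(155,174)).items(): print(n,hsv[v,u])
cv2.imwrite("pics/crop.png",cv2.resize(p[120:290,120:425,::-1],None,fx=2.6,fy=2.6,interpolation=cv2.INTER_CUBIC))
blue=(H>105)&(H<125)&(S>130)&(V>60);blue[:150]=0;blue[240:]=0
ys,xs=np.nonzero(blue);P=ray("top",np.c_[xs,ys],0.050);r=cv2.minAreaRect(P.astype(np.float32));print("lips",len(P),r)
g=(S<60)&(V>120)
c=blob(g&(np.abs(np.arange(512)-316)<25)&(np.abs(np.arange(384)-201)<24)[:,None],(316,201));print("disc",circ(ray("top",c,.06)))
E
```

```text
grey [115  25 181]
white [ 24  10 134]
green [ 74 143  48]
bar [  9 173  56]
sheet [ 20 118 140]
mat [ 13 157 153]
blue [105  10 149]
wood [ 13 185 132]
rail [100  11  70]
lips 698 ((0.477018266916275, 0.003030061721801758), (0.62510746717453, 0.1451926827430725), 85.1270980834961)
disc (array([ 0.46495164, -0.18291756]), np.float64(0.061033442520147016))
```

View pics/crop.png

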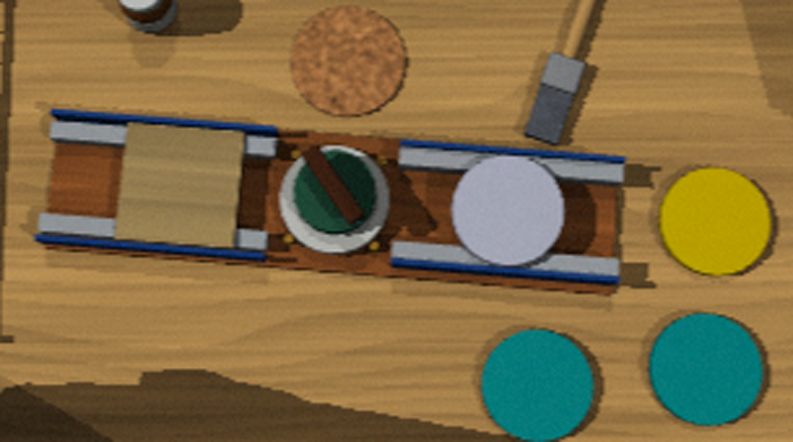

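The enlarged crop confirms it: the bluish-grey disc lies on the rack at crop (508,210), apart from the yellow (716,220) and turquoise ones (538,384) and (707,368). Now I'll move above the weight and measure the rest on the way.

```bash
python3 -m creep '0.011 -0.034 0 0 0 -0.108 0; 0.023 -0.068 0 0 0 -0.216 0; 0.034 -0.102 0 0 0 -0.324 0; 0.046 -0.136 0 0 0 -0.432 0; 0.057 -0.170 0 0 0 -0.541 0' 40
python3 -m creep '0.011 -0.034 0 0 0 -0.108 0; 0.023 -0.068 0 0 0 -0.216 0; 0.034 -0.102 0 0 0 -0.324 0; 0.046 -0.136 0 0 0 -0.432 0; 0.057 -0.170 0 0 0 -0.541 0'
python3 -m creep '0.011 -0.034 0 0 0 -0.108 0; 0.023 -0.068 0 0 0 -0.216 0; 0.034 -0.102 0 0 0 -0.324 0; 0.046 -0.136 0 0 0 -0.432 0; 0.057 -0.170 0 0 0 -0.541 0'
python3 -m creep '0.011 -0.034 0 0 0 -0.108 0; 0.023 -0.068 0 0 0 -0.216 0; 0.034 -0.102 0 0 0 -0.324 0; 0.046 -0.136 0 0 0 -0.432 0; 0.057 -0.170 0 0 0 -0.541 0'
python3 - <<'E'
from h import *
p=np.load("pics/top0.npz")["p"];hsv=cv2.cvtColor(p,cv2.COLOR_RGB2HSV);H,S,V=[hsv[...,i].astype(int) for i in range(3)]
x=np.arange(512)[None];y=np.arange(384)[:,None]
st=(np.hypot(x-253,y-143)<32);m=st&(S>100)&(H<15)&(V>110)&(p[...,0]-p[...,2].astype(int)>60)
c=blob((np.hypot(x-253,y-143)<40)&(H<15)&(S>135)&(y<168));print("mat",circ(ray("top",c,.006)))
c=blob((S>80)&(S<150)&(H>16)&(H<26)&(V>90)&(x>160)&(x<220)&(y>160)&(y<222));r=cv2.minAreaRect(ray("top",c,.044).astype(np.float32));print("sheet",r)
bar=(H<20)&(S>100)&(V<90)&(np.hypot(x-250,y-192)<20);c=blob(bar);print("bar",cv2.minAreaRect(ray("top",c,.102).astype(np.float32)))
o=bot.get_obs();p,d=cams.snapshot("wrist");np.savez("pics/w1.npz",p=p,d=d,**{k:o[k] for k in("eef_pos","eef_rot")});cv2.imwrite("pics/w1.png",p[:,:,::-1])
print(o["time_s"],o["eef_pos"],o["eef_rot"],o["joint_positions"])
E
```

```text
time_s: 0.52
eef_pos: [0.3051, 0.5094, 0.231]
eef_rot: [-3.141, 0.0, 2.246]
wrist_force: [1.0, 0.6, 0.3]
opening: 1.003
gripper_force: 0.0
time_s: 0.93
eef_pos: [0.362, 0.3396, 0.2312]
eef_rot: [-3.142, 0.0, 1.706]
wrist_force: [0.6, 0.1, -0.3]
opening: 1.001
gripper_force: 0.0
time_s: 1.35
eef_pos: [0.419, 0.1697, 0.2313]
eef_rot: [3.142, -0.0, 1.165]
wrist_force: [0.6, 0.8, -0.7]
opening: 1.003
gripper_force: 0.0
time_s: 1.77
eef_pos: [0.476, -0.0003, 0.2313]
eef_rot: [-3.142, -0.0, 0.624]
wrist_force: [0.5, 0.7, 0.1]
opening: 1.001
gripper_force: 0.0
mat (array([ 0.64382525, -0.01216207]), np.float64(0.04655260816602575))
sheet ((0.4919845759868622, 0.1673775017261505), (0.13021881878376007, 0.1290431171655655), 85.03446960449219)
bar ((0.48220953345298767, -0.0016023889183998108), (0.09144574403762817, 0.019546447321772575), 33.33966064453125)
1.7667 [ 4.76035598e-01 -2.97181968e-04  2.31330143e-01] [-3.14154350e+00 -2.05642007e-04  6.23832141e-01] [-0.60395315  0.35436998  0.65071268  2.18148398 -0.33212294  0.70123257
 -0.67320861]
```

View pics/w1.png

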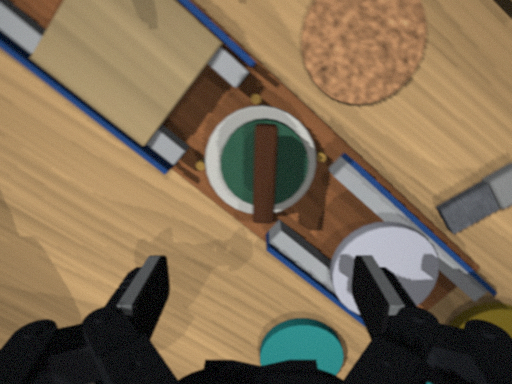

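The wrist view shows the weight's bar from about (265,125) to (263,222), the mat around (365,45) and the brass pins around the lower disc.

Run:
```python
from h import *
f=np.load("pics/w1.npz");p=f["p"];o=f
hsv=cv2.cvtColor(p,cv2.COLOR_RGB2HSV);H,S,V=[hsv[...,i].astype(int) for i in range(3)]
x=np.arange(512)[None];y=np.arange(384)[:,None]
print([hsv[b,a].tolist() for a,b in((265,170),(365,45),(240,165),(215,170),(330,120))])
c=blob((H<12)&(S>110)&(V<110)&(abs(x-264)<16)&(abs(y-173)<52));P=ray("wrist",c,.102,o);print("bar",cv2.minAreaRect(P.astype(np.float32)))
c=blob((H>55)&(H<95)&(S>60)&(np.hypot(x-262,y-165)<55));h=cv2.convexHull(c)[:,0];print("green",circ(ray("wrist",h,.058,o)))
c=blob((((S<50)&(V>60))|((H>55)&(H<95)))&(np.hypot(x-261,y-160)<62));h=cv2.convexHull(c)[:,0];print("ldisc",circ(ray("wrist",h,.036,o)))
m=cv2.GaussianBlur(hsv,(9,9),0);c=blob((m[...,0]<15)&(m[...,1]>115)&(np.hypot(x-365,y-45)<70));h=cv2.convexHull(c)[:,0];h=h[(h[:,1]>3)];print("mat",circ(ray("wrist",h,.006,o)))
dk=(f["d"]>0);print(ray("wrist",[[300,50],[426,50],[362,104]],.006,o))
pt=np.load("pics/top0.npz")["p"]
print("mat top edges",ray("top",[[231.5,143],[275.5,143],[253.5,122],[253.5,164.5]],.006))
```

```text
[[10, 134, 76], [14, 122, 176], [76, 96, 93], [30, 9, 193], [16, 111, 156]]
bar ((0.48503026366233826, 0.008593516424298286), (0.014807059429585934, 0.004014023579657078), 59.12959671020508)
green (array([0.48264   , 0.00096997]), np.float64(0.043532208467936206))
ldisc (array([0.47724204, 0.00176917]), np.float64(0.06007178530336939))
mat (array([ 0.64051679, -0.01317826]), np.float64(0.06321672537858943))
[[ 0.59444515  0.03444987]
 [ 0.67185793 -0.07316028]
 [ 0.59124442 -0.05508754]]
mat top edges [[ 0.64128675  0.04968676]
 [ 0.64027104 -0.08059147]
 [ 0.70550083 -0.0155767 ]
 [ 0.57556232 -0.0154688 ]]
```

```bash
python3 -m creep '0.004 0 -0.038 0 0 -0.015 0; 0.0065 0.0005 -0.078 0 0 -0.03 0; 0.0065 0.0005 -0.115 0 0 -0.03 0; 0.0065 0.0005 -0.145 0 0 -0.03 0; 0.0065 0.0005 -0.157 0 0 -0.03 0' 60
python3 -m creep '0 0 0 0 0 0 255; 0 0 0 0 0 0 255; 0 0 0 0 0 0 255; 0 0 0 0 0 0 255; 0 0 0 0 0 0 255'
python3 -m creep '0 0 0 0 0 0 255; 0 0 0 0 0 0 255; 0 0 0 0 0 0 255'
```

```text
time_s: 2.23
eef_pos: [0.4806, 0.0018, 0.0708]
eef_rot: [-3.139, 0.004, 0.599]
wrist_force: [-0.5, 0.2, 0.3]
opening: 1.0
gripper_force: 0.0
time_s: 2.65
eef_pos: [0.483, 0.0021, 0.0754]
eef_rot: [3.141, -0.002, 0.599]
wrist_force: [-0.4, -0.1, -0.0]
opening: 0.299
gripper_force: 0.0
time_s: 2.9
eef_pos: [0.4831, 0.002, 0.0754]
eef_rot: [3.141, -0.002, 0.599]
wrist_force: [-0.3, -0.3, 8.7]
opening: 0.224
gripper_force: 58.5
```

```bash
python3 -m creep '0 0 0.004 0 0 0 255; 0 0 0.015 0 0 0 255; 0 0 0.030 0 0 0 255; 0.01 -0.001 0.033 0 0 0 255; 0.03 -0.003 0.033 0 0 0 255'
python3 -m creep '0.03 -0.003 0 0 0 0 255; 0.06 -0.006 0 0 0 0 255; 0.09 -0.009 0 0 0 0 255; 0.115 -0.0115 0 0 0 0 255; 0.128 -0.0125 -0.006 0 0 0 255'
python3 -m creep '0 0 -0.015 0 0 0 255; 0 0 -0.030 0 0 0 255; 0 0 -0.042 0 0 0 255; 0 0 -0.048 0 0 0 255; 0 0 -0.051 0 0 0 255'
python3 -m creep '0 0 -0.0015 0 0 0 255; 0 0 -0.0025 0 0 0 255; 0 0 -0.0035 0 0 0 255'
```

```text
time_s: 3.32
eef_pos: [0.5104, -0.0006, 0.1081]
eef_rot: [-3.14, 0.001, 0.599]
wrist_force: [-1.0, 1.0, -7.4]
opening: 0.224
gripper_force: 59.5
time_s: 3.73
eef_pos: [0.6446, -0.0137, 0.1018]
eef_rot: [3.138, -0.003, 0.6]
wrist_force: [0.8, -0.3, -7.8]
opening: 0.22
gripper_force: 59.6
time_s: 4.15
eef_pos: [0.6396, -0.0135, 0.0489]
eef_rot: [-3.14, 0.002, 0.599]
wrist_force: [0.6, -1.0, -7.5]
opening: 0.227
gripper_force: 59.5
time_s: 4.4
eef_pos: [0.6407, -0.0137, 0.0474]
eef_rot: [3.141, -0.001, 0.599]
wrist_force: [-0.1, 0.0, -8.1]
opening: 0.222
gripper_force: 59.5
```

```bash
python3 -m creep '0 0 -0.0005 0 0 0 255; 0 0 -0.001 0 0 0 255'
python3 -m creep '0 0 -0.0005 0 0 0 255; 0 0 -0.001 0 0 0 255'
python3 -m creep '0 0 -0.0005 0 0 0 255; 0 0 -0.001 0 0 0 255'
```

```text
time_s: 4.57
eef_pos: [0.6406, -0.0136, 0.0463]
eef_rot: [3.141, -0.001, 0.599]
wrist_force: [-0.9, 0.4, -7.2]
opening: 0.226
gripper_force: 59.5
time_s: 4.73
eef_pos: [0.6405, -0.0137, 0.0455]
eef_rot: [3.141, -0.001, 0.599]
wrist_force: [-3.4, 0.8, 6.5]
opening: 0.224
gripper_force: 61.5
time_s: 4.9
eef_pos: [0.6405, -0.0137, 0.0455]
eef_rot: [-3.141, -0.001, 0.599]
wrist_force: [-5.7, 0.9, 18.1]
opening: 0.222
gripper_force: 63.2
```

```bash
python3 -m creep '0 0 0.001 0 0 0 255; 0 0 0.001 0 0 0 0; 0 0 0.001 0 0 0 0; 0 0 0.001 0 0 0 0; 0 0 0.001 0 0 0 0'
python3 -m creep '0 0 0.01 0 0 0 0; 0 0 0.04 0 0 0 0; 0 0 0.08 0 0 0 0; 0 0 0.11 0 0 0 0; -0.012 0.024 0.13 0 0 0.06 0'
python3 -m creep '-0.016 0.031 0 0 0 0.11 130; -0.032 0.062 0 0 0 0.22 130; -0.048 0.093 0 0 0 0.33 130; -0.064 0.124 0 0 0 0.44 130; -0.078 0.15 0 0 0 0.55 130'
python3 -m creep '-0.016 0.031 0 0 0 0.11 130; -0.032 0.062 0 0 0 0.22 130; -0.045 0.088 -0.01 0 0 0.276 130; -0.051 0.0975 -0.04 0 0 0.276 130; -0.051 0.0975 -0.06 0 0 0.276 130'
python3 - <<'E'
from h import *
o=bot.get_obs();p,d=cams.snapshot("wrist");np.savez("pics/w2.npz",p=p,d=d,**{k:o[k] for k in("eef_pos","eef_rot")});cv2.imwrite("pics/w2.png",p[:,:,::-1])
print(o["eef_pos"],o["eef_rot"])
E
```

```text
time_s: 5.32
eef_pos: [0.6407, -0.0138, 0.045]
eef_rot: [3.141, -0.001, 0.599]
wrist_force: [0.1, 0.9, 0.3]
opening: 0.781
gripper_force: 0.0
time_s: 5.73
eef_pos: [0.631, 0.005, 0.1792]
eef_rot: [3.135, -0.003, 0.652]
wrist_force: [0.8, -0.2, 0.8]
opening: 0.998
gripper_force: 0.0
time_s: 6.15
eef_pos: [0.5491, 0.1625, 0.1756]
eef_rot: [3.141, -0.001, 1.215]
wrist_force: [0.1, 1.1, -0.5]
opening: 0.489
gripper_force: 0.0
time_s: 6.57
eef_pos: [0.4975, 0.2617, 0.1145]
eef_rot: [3.142, -0.002, 1.49]
wrist_force: [-0.5, 0.1, -0.5]
opening: 0.492
gripper_force: 0.0
[0.49747609 0.26172127 0.11449577] [ 3.14153367e+00 -2.21860761e-03  1.49046846e+00]
```

View pics/w2.png

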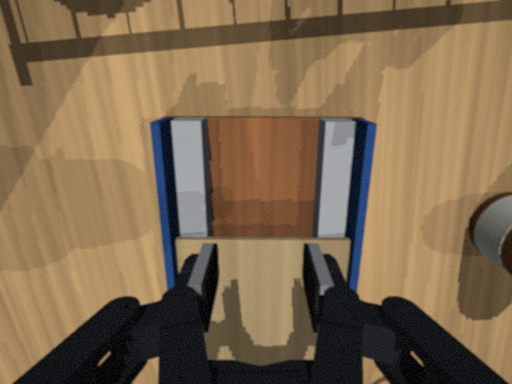

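The wrist view shows the sheet's outer edge at row 238 (columns 176 to 352), with the fingers centred between the rails. Next I need how far the edge lies from the tool.

Run:
```python
from h import *
o=np.load("pics/w2.npz")
T=np.eye(3);r=R.from_euler('xyz',o["eef_rot"]).as_matrix()
for uv,z in(([176,238],.044),([352,238],.044),([264,238],.044),([190,121],.038),([338,121],.038),([208,200],.038),([318,200],.038)):
    w=ray("wrist",uv,z,o)[0]; d=r.T@np.r_[w-o["eef_pos"][:2],0]; s=w-[.477,.001];print(uv,w.round(4),"tool",d[:2].round(4),"station",(s@[.9963,-.0855]).round(4),(s@[.0855,.9963]).round(4))
```

```text
[176, 238] [0.4334 0.2426] tool [-0.0242 -0.0623] station -0.0641 0.237
[352, 238] [0.5628 0.2322] tool [-0.0242  0.0675] station 0.0657 0.2376
[264, 238] [0.4981 0.2374] tool [-0.0242  0.0026] station 0.0008 0.2373
[190, 121] [0.4551 0.3252] tool [ 0.0599 -0.0473] station -0.0495 0.3211
[338, 121] [0.5542 0.3172] tool [0.0599 0.0521] station 0.0499 0.3216
[208, 200] [0.4597 0.2682] tool [ 0.0034 -0.0382] station -0.0401 0.2647
[318, 200] [0.5395 0.2618] tool [0.0034 0.0419] station 0.04 0.2651
```

```bash
python3 -m creep '0.0026 0 -0.03 0 0 0 130; 0.0026 0 -0.06 0 0 0 130; 0.0026 0 -0.08 0 0 0 130; 0.0026 0 -0.0885 0 0 0 130; 0.0026 0 -0.0885 0 0 0 130'
python3 -m creep '-0.0007 -0.008 0 0 0 0 130; -0.0013 -0.016 0 0 0 0 130; -0.0023 -0.028 0 0 0 0 130; -0.0033 -0.040 0 0 0 0 130; -0.0043 -0.052 0 0 0 0 130'
python3 -m creep '-0.001 -0.012 0 0 0 0 130; -0.002 -0.024 0 0 0 0 130; -0.003 -0.036 0 0 0 0 130; -0.004 -0.048 0 0 0 0 130; -0.005 -0.06 0 0 0 0 130'
python3 - <<'E'
from h import *
p,d=cams.snapshot("top");cv2.imwrite("pics/t3.png",cv2.resize(p[140:250,120:380,::-1],None,fx=3,fy=3))
E
```

```text
time_s: 7.03
eef_pos: [0.5018, 0.2569, 0.0254]
eef_rot: [-3.14, 0.002, 1.484]
wrist_force: [0.7, -0.6, 0.1]
opening: 0.49
gripper_force: 0.0
time_s: 7.45
eef_pos: [0.4979, 0.2044, 0.0273]
eef_rot: [3.14, -0.001, 1.484]
wrist_force: [-0.1, 1.4, 1.2]
opening: 0.487
gripper_force: 0.4
time_s: 7.87
eef_pos: [0.4924, 0.1445, 0.0263]
eef_rot: [-3.141, 0.0, 1.485]
wrist_force: [-0.6, 0.5, 0.8]
opening: 0.49
gripper_force: 0.4
```

View pics/t3.png

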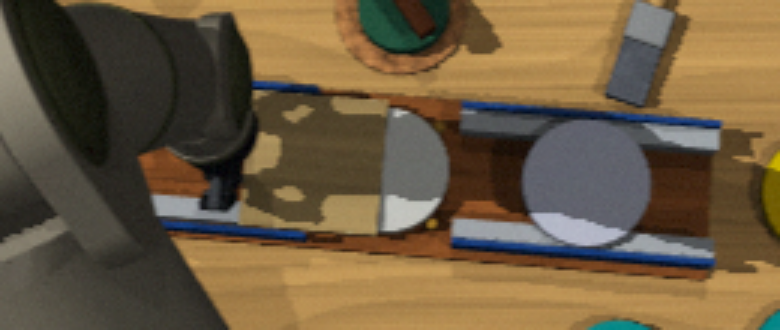

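The sheet's front edge, at crop column 386, now lies over the lower disc. The weight sits on the mat. I'll keep pushing to the stop.

```bash
python3 -m creep '-0.001 -0.012 0 0 0 0 130; -0.002 -0.024 0 0 0 0 130; -0.003 -0.036 0 0 0 0 130; -0.004 -0.046 0 0 0 0 130; -0.0045 -0.054 0 0 0 0 130'
python3 -m creep '-0.0004 -0.005 0 0 0 0 130; -0.0007 -0.009 0 0 0 0 130; -0.001 -0.012 0 0 0 0 130'
python3 -m creep '-0.0002 -0.0015 0 0 0 0 130; -0.0003 -0.003 0 0 0 0 130'
python3 -m creep '-0.0002 -0.0015 0 0 0 0 130; -0.0003 -0.003 0 0 0 0 130'
```

```text
time_s: 8.33
eef_pos: [0.4878, 0.0907, 0.0262]
eef_rot: [-3.141, 0.0, 1.484]
wrist_force: [0.6, 1.5, -0.3]
opening: 0.489
gripper_force: 0.1
time_s: 8.58
eef_pos: [0.4871, 0.0796, 0.0263]
eef_rot: [3.142, -0.0, 1.485]
wrist_force: [-0.3, 0.5, -0.7]
opening: 0.486
gripper_force: 0.2
time_s: 8.75
eef_pos: [0.4868, 0.0771, 0.0263]
eef_rot: [3.142, -0.0, 1.485]
wrist_force: [-0.5, 0.2, 0.2]
opening: 0.487
gripper_force: 0.2
time_s: 8.92
eef_pos: [0.4867, 0.075, 0.0263]
eef_rot: [3.141, -0.001, 1.486]
wrist_force: [-0.1, 9.1, -0.8]
opening: 0.489
gripper_force: 4.7
```

```bash
python3 -m creep '-0.0001 -0.001 0 0 0 0 130; -0.0001 -0.001 0 0 0 0 130'
python3 -m creep '0.001 0.012 0 0 0 0 130; 0.001 0.014 0.03 0 0 0 130; 0.002 0.024 0.07 0 0 0 130; 0.002 0.024 0.11 0 0 0 130; 0.002 0.024 0.13 0 0 0 130'
python3 - <<'E'
from h import *
o=bot.get_obs();p,d=cams.snapshot("wrist");np.savez("pics/w4.npz",p=p,d=d,**{k:o[k] for k in("eef_pos","eef_rot")});cv2.imwrite("pics/w4.png",p[:,:,::-1])
E
```

```text
time_s: 9.08
eef_pos: [0.4866, 0.0751, 0.0263]
eef_rot: [3.141, -0.002, 1.487]
wrist_force: [-0.4, 7.9, -1.1]
opening: 0.491
gripper_force: 4.0
time_s: 9.5
eef_pos: [0.4892, 0.0975, 0.1598]
eef_rot: [3.139, -0.001, 1.486]
wrist_force: [0.7, 0.5, 0.4]
opening: 0.488
gripper_force: 0.0
```

View pics/w4.png

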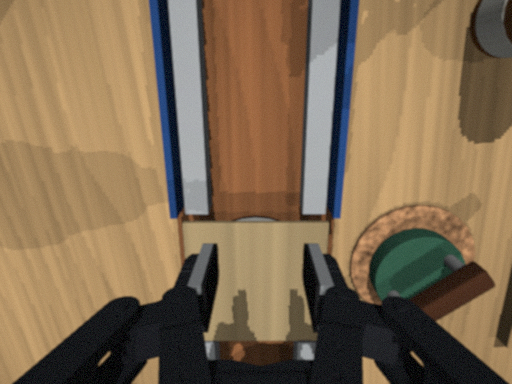

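The sheet's outer edge is now at row 222 (columns 183 to 329), with only a sliver of the disc's side showing below it. I'll compute its station position.

Run:
```python
from h import *
o=np.load("pics/w4.npz");p=o["p"]
a=np.deg2rad(-4.75);ex=np.array([np.cos(a),np.sin(a)]);ey=np.array([-ex[1],ex[0]])
for uv,z in(([184,222],.042),([328,222],.042),([210,341],.042),([307,341],.042),([183,215],.038),([333,215],.048)):
    w=ray("wrist",uv,z,o)[0]; s=w-[.477,.001];print(uv,w.round(4),"station",(s@ex).round(4),(s@ey).round(4))
g=p.astype(int).sum(2);print([ (v,g[v,256]) for v in range(212,232)],[(v,g[v,260]) for v in range(332,352)])
```

```text
[184, 222] [0.4194 0.071 ] station -0.0632 0.065
[328, 222] [0.5464 0.06  ] station 0.0642 0.0645
[210, 341] [ 0.4246 -0.0615] station -0.0471 -0.0666
[307, 341] [ 0.5227 -0.0702] station 0.0515 -0.0672
[183, 215] [0.4185 0.0761] station -0.0645 0.07
[333, 215] [0.5496 0.069 ] station 0.0667 0.0737
[(212, np.int64(263)), (213, np.int64(254)), (214, np.int64(223)), (215, np.int64(173)), (216, np.int64(179)), (217, np.int64(291)), (218, np.int64(356)), (219, np.int64(399)), (220, np.int64(375)), (221, np.int64(325)), (222, np.int64(333)), (223, np.int64(408)), (224, np.int64(433)), (225, np.int64(426)), (226, np.int64(424)), (227, np.int64(436)), (228, np.int64(443)), (229, np.int64(444)), (230, np.int64(435)), (231, np.int64(434))] [(332, np.int64(423)), (333, np.int64(424)), (334, np.int64(421)), (335, np.int64(418)), (336, np.int64(426)), (337, np.int64(424)), (338, np.int64(412)), (339, np.int64(410)), (340, np.int64(358)), (341, np.int64(306)), (342, np.int64(225)), (343, np.int64(160)), (344, np.int64(93)), (345, np.int64(89)), (346, np.int64(127)), (347, np.int64(121)), (348, np.int64(110)), (349, np.int64(132)), (350, np.int64(102)), (351, np.int64(99))]
```

The sheet is home: its far edge is at station y -67 and its near edge at +64. Now I'll go behind the upper disc.

```bash
python3 -m creep '-0.003 -0.03 0 0 0 0 130; -0.007 -0.07 0 0 0 0 130; -0.0105 -0.11 0 0 0 0 130; -0.014 -0.15 0 0 0 0 130; -0.018 -0.19 0 0 0 0 130'
python3 -m creep '-0.004 -0.04 0 0 0 0 130; -0.008 -0.08 0 0 0 0 130; -0.012 -0.12 0 0 0 0 130; -0.015 -0.155 0 0 0 0 130; -0.0162 -0.1725 -0.01 0 0 0 130'
python3 -m creep '0 0 -0.02 0 0 0 130; 0 0 -0.02 0 0 0 130'
python3 - <<'E'
from h import *
o=bot.get_obs();p,d=cams.snapshot("wrist");np.savez("pics/w5.npz",p=p,d=d,**{k:o[k] for k in("eef_pos","eef_rot")});cv2.imwrite("pics/w5.png",p[:,:,::-1])
p2,d=cams.snapshot("top");cv2.imwrite("pics/w5.png",np.hstack([p[:,:,::-1][::1],cv2.resize(p2[150:278,240:336,::-1],(288,384))]))
print(o["eef_pos"],o["eef_rot"])
E
```

```text
time_s: 9.97
eef_pos: [0.47, -0.0945, 0.1563]
eef_rot: [3.141, 0.0, 1.486]
wrist_force: [1.1, 0.7, 0.1]
opening: 0.488
gripper_force: 0.0
time_s: 10.38
eef_pos: [0.4537, -0.2709, 0.1475]
eef_rot: [3.139, 0.003, 1.48]
wrist_force: [0.2, 0.1, 0.5]
opening: 0.492
gripper_force: 0.0
time_s: 10.55
eef_pos: [0.4526, -0.2664, 0.124]
eef_rot: [-3.138, -0.001, 1.482]
wrist_force: [-1.2, 1.4, -0.2]
opening: 0.494
gripper_force: 0.0
[ 0.45262216 -0.26638991  0.12399599] [-3.13849586e+00 -7.70380709e-04  1.48233661e+00]
```

View pics/w5.png

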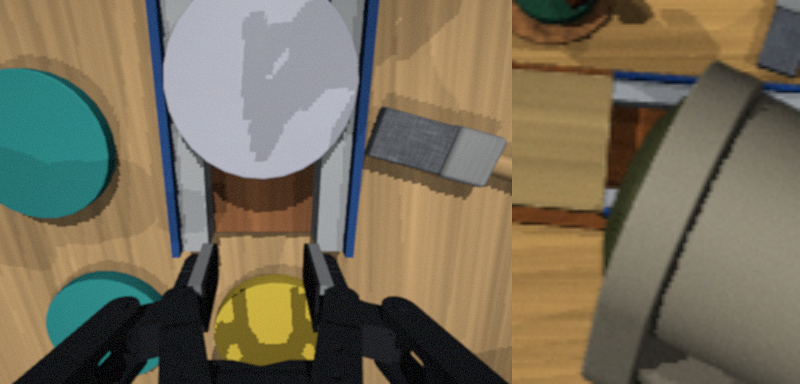

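The wrist view shows the bluish-grey disc with its lower rim at (262,178), clear of the fingers.

```bash
cat >> h.py <<'E'
a_=np.deg2rad(-4.75);ex=np.array([np.cos(a_),np.sin(a_)]);ey=np.array([-ex[1],ex[0]])
def station(w): s=np.asarray(w)[:2]-[.477,.001];return np.round([s@ex,s@ey],4)
E
python3 - <<'E'
from h import *
o=np.load("pics/w5.npz");p=o["p"]
hsv=cv2.cvtColor(p,cv2.COLOR_RGB2HSV);H,S,V=[hsv[...,i].astype(int) for i in range(3)]
x=np.arange(512)[None];y=np.arange(384)[:,None]
m=(H>108)&(H<130)&(S>15)&(S<90)&(V>80)&(np.hypot(x-262,y-85)<105)
c=cv2.convexHull(blob(m))[:,0];c=c[(c[:,1]>8)]
q,r=circ(ray("wrist",c,.06,o));print(q,r,station(q),"tcp",station(o["eef_pos"]))
for uv in([262,178],[163,84],[359,84]):print(station(ray("wrist",uv,.06,o)[0]))
for uv in([178,255],[350,255]):print(station(ray("wrist",uv,.054,o)[0]))
E
```

```text
[ 0.45812649 -0.18525378] 0.057976731945443234 [-0.0034 -0.1872] tcp [-0.0022 -0.2685]
[-0.0012 -0.2449]
[-0.0615 -0.1848]
[ 0.0583 -0.1855]
[-0.0645 -0.3064]
[ 0.0645 -0.307 ]
```

```bash
python3 -m creep '0.002 0 -0.03 0 0 0 130; 0.002 0 -0.055 0 0 0 130; 0.002 0 -0.068 0 0 0 130; 0.002 0 -0.075 0 0 0 130; 0.002 0 -0.075 0 0 0 130'
```

```text
time_s: 11.07
eef_pos: [0.4562, -0.2646, 0.0508]
eef_rot: [-3.14, -0.001, 1.486]
wrist_force: [-0.8, 0.1, 0.8]
opening: 0.491
gripper_force: 0.0
```

```bash
python3 -m creep '-0.001 0.003 -0.004 0 0 0 130; -0.0003 0.008 -0.004 0 0 0 130; 0.0003 0.016 -0.004 0 0 0 130; 0.0012 0.026 -0.004 0 0 0 130; 0.002 0.037 -0.004 0 0 0 130'
python3 -m creep '0.001 0.012 0 0 0 0 130; 0.002 0.024 0 0 0 0 130; 0.003 0.036 0 0 0 0 130; 0.004 0.048 0 0 0 0 130; 0.005 0.06 0 0 0 0 130'
python3 -m creep '0.001 0.012 0 0 0 0 130; 0.002 0.024 0 0 0 0 130; 0.003 0.036 0 0 0 0 130; 0.004 0.048 0 0 0 0 130; 0.0048 0.058 0 0 0 0 130'
python3 -m creep '0.0005 0.006 0 0 0 0 130; 0.001 0.011 0 0 0 0 130; 0.0014 0.016 0 0 0 0 130; 0.0018 0.020 0 0 0 0 130; 0.0019 0.022 0 0 0 0 130'
python3 - <<'E'
from h import *
o=bot.get_obs();p,d=cams.snapshot("wrist");np.savez("pics/w6.npz",p=p,d=d,**{k:o[k] for k in("eef_pos","eef_rot")});p2,d=cams.snapshot("top")
print(station(o["eef_pos"]))
cv2.imwrite("pics/w6.png",np.hstack([p[:,:,::-1],cv2.resize(p2[150:278,210:306,::-1],(288,384))]))
E
```

```text
time_s: 11.48
eef_pos: [0.4587, -0.2278, 0.0479]
eef_rot: [3.14, 0.0, 1.485]
wrist_force: [0.2, -2.0, 1.9]
opening: 0.49
gripper_force: 0.7
time_s: 11.9
eef_pos: [0.4633, -0.1673, 0.0473]
eef_rot: [3.142, 0.0, 1.485]
wrist_force: [-0.1, -0.6, 2.4]
opening: 0.487
gripper_force: 0.9
time_s: 12.32
eef_pos: [0.4679, -0.109, 0.0472]
eef_rot: [-3.141, -0.0, 1.486]
wrist_force: [0.6, -1.2, 0.7]
opening: 0.493
gripper_force: 0.9
time_s: 12.73
eef_pos: [0.4699, -0.0882, 0.0472]
eef_rot: [-3.141, -0.0, 1.485]
wrist_force: [0.0, -0.2, -0.4]
opening: 0.49
gripper_force: 0.3
[ 0.0003 -0.0895]
```

View pics/w6.png

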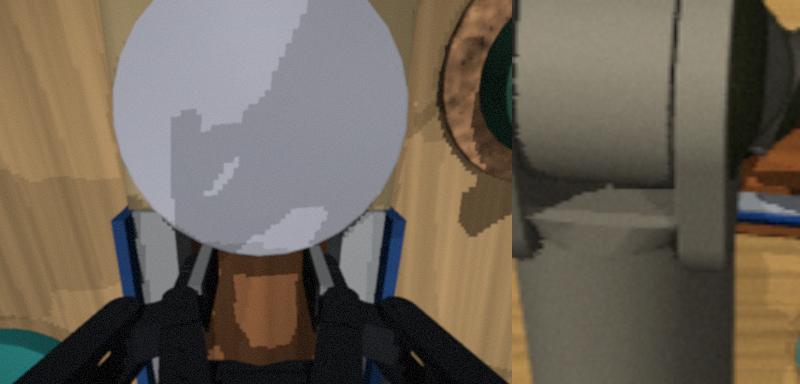

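The disc spans columns 113 to 408, with its lower rim at row 254, seated against both fingers.

```bash
cat >> h.py <<'E'
def gdisc(o,cen,rad,z):
    p=o["p"];hsv=cv2.cvtColor(p,cv2.COLOR_RGB2HSV);H,S,V=[hsv[...,i].astype(int) for i in range(3)]
    x=np.arange(512)[None];y=np.arange(384)[:,None]
    m=(H>108)&(H<130)&(S>15)&(S<90)&(V>70)&(np.hypot(x-cen[0],y-cen[1])<rad)
    c=cv2.convexHull(blob(m))[:,0];c=c[(c[:,1]>4)]
    q,r=circ(ray("wrist",c,z,o));return q.round(4),r.round(4),station(q)
E
python3 - <<'E'
from h import *
o=np.load("pics/w6.npz");print(gdisc(o,(260,105),158,.059))
for uv in([262,254],[113,100],[408,100]):print(station(ray("wrist",uv,.059,o)[0]))
for uv in([130,209],[390,209]):print("lip inner",station(ray("wrist",uv,.054,o)[0]))
E
```

```text
(array([ 0.4752, -0.0209]), np.float64(0.0581), array([ 0.   , -0.022]))
[ 0.0009 -0.0805]
[-0.0576 -0.0119]
[ 0.0585 -0.0122]
lip inner [-0.0593 -0.06  ]
lip inner [ 0.0594 -0.0604]
```

```bash
python3 -m creep '0.0004 0.005 0 0 0 0 130; 0.0008 0.010 0 0 0 0 130; 0.0012 0.014 0 0 0 0 130; 0.0014 0.017 0 0 0 0 130; 0.0016 0.019 0 0 0 0 130'
python3 -m creep '0.0001 0.001 0 0 0 0 130; 0.0001 0.001 0 0 0 0 130'
python3 -m creep '-0.0008 -0.01 0 0 0 0 130; -0.0016 -0.02 0 0 0 0 130; -0.0016 -0.02 0.035 0 0 0 130; -0.0016 -0.02 0.075 0 0 0 130; -0.0016 -0.02 0.11 0 0 0 130'
python3 -m creep '-0.0008 -0.01 0.03 0 0 0 130; -0.0008 -0.01 0.03 0 0 0 130; -0.0008 -0.01 0.03 0 0 0 130'
python3 - <<'E'
from h import *
o=bot.get_obs();p,d=cams.snapshot("wrist");np.savez("pics/w7.npz",p=p,d=d,**{k:o[k] for k in("eef_pos","eef_rot")});p2,d=cams.snapshot("top")
print(station(o["eef_pos"]))
cv2.imwrite("pics/w7.png",np.hstack([p[:,:,::-1],cv2.resize(p2[150:278,210:306,::-1],(288,384))]))
E
```

```text
time_s: 13.25
eef_pos: [0.4715, -0.0691, 0.0473]
eef_rot: [3.142, -0.0, 1.485]
wrist_force: [-0.4, -1.0, -1.0]
opening: 0.49
gripper_force: 0.4
time_s: 13.42
eef_pos: [0.4716, -0.0683, 0.0473]
eef_rot: [-3.142, -0.0, 1.485]
wrist_force: [0.5, -1.1, 0.5]
opening: 0.49
gripper_force: 0.0
time_s: 13.83
eef_pos: [0.469, -0.0906, 0.1585]
eef_rot: [-3.14, 0.001, 1.482]
wrist_force: [0.1, 0.2, -0.2]
opening: 0.49
gripper_force: 0.0
time_s: 14.08
eef_pos: [0.4698, -0.1003, 0.189]
eef_rot: [3.138, 0.0, 1.483]
wrist_force: [0.2, -0.2, -0.1]
opening: 0.49
gripper_force: 0.0
[ 0.0012 -0.1015]
```

View pics/w7.png

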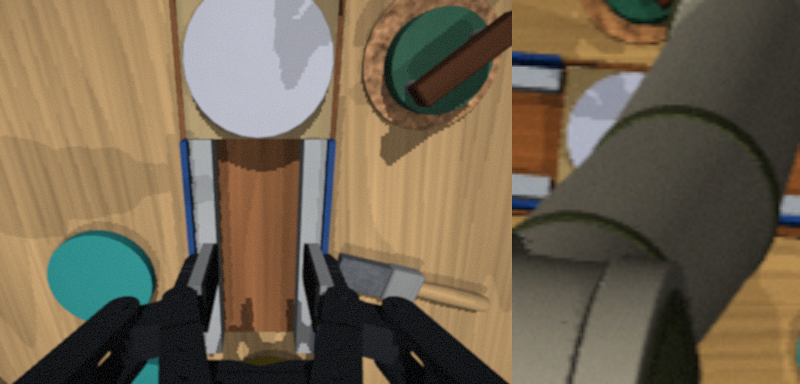

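The disc now lies over the sheet, with its rim at columns 183 to 334 and row 137 and the sheet's edge at row 139. I'll measure it and the weight in this view.

Run:
```python
from h import *
o=np.load("pics/w7.npz");p=o["p"];print(gdisc(o,(259,62),82,.058))
for uv in([259,137.5],[183,62],[334.5,62]):print("rim",station(ray("wrist",uv,.058,o)[0]))
for uv in([260,139.5],[178,60],[341,60]):print("sheet",station(ray("wrist",uv,.042,o)[0]))
hsv=cv2.cvtColor(p,cv2.COLOR_RGB2HSV);H,S,V=[hsv[...,i].astype(int) for i in range(3)]
x=np.arange(512)[None];y=np.arange(384)[:,None];N=np.hypot(x-440,y-60)<75
c=blob((H>55)&(H<95)&(S>60)&N);q,r=circ(ray("wrist",cv2.convexHull(c)[:,0],.028,o));print("green",q,r)
c=blob((H<12)&(S>90)&(V<115)&N);P=ray("wrist",c,.072,o);print("bar part",cv2.minAreaRect(P.astype(np.float32)))
c=blob((((H<20)&(S>70))|((H>55)&(H<95)))&N);
# top camera, scene camera weight/disc
s,d=cams.snapshot("scene");np.save("pics/s7.npy",s)
hs=cv2.cvtColor(s,cv2.COLOR_RGB2HSV)
H,S,V=[hs[...,i].astype(int) for i in range(3)];N=np.hypot(x-272,y-185)<45
m=(H>105)&(H<135)&(S>10)&(S<90)&(V>70)&N
c=blob(m);print("scene blob",c.min(0),c.max(0));q,r=circ(ray("scene",cv2.convexHull(c)[:,0],.058));print("scene disc",q,r,station(q))
N=np.hypot(x-268,y-245)<50
c=blob((H<14)&(S>90)&(V<110)&N);print("scene bar",cv2.minAreaRect(ray("scene",c,.072).astype(np.float32)))
```

```text
(array([ 0.4769, -0.0011]), np.float64(0.0585), array([ 0.    , -0.0021]))
rim [ 0.0007 -0.0616]
rim [-0.0591 -0.0016]
rim [ 0.0609 -0.0022]
sheet [ 0.0016 -0.0659]
sheet [-0.0666  0.0009]
sheet [0.0697 0.0003]
green [ 0.63520559 -0.0138609 ] 0.04527333040394216
bar part ((0.6139512062072754, -0.024175425991415977), (0.01747402362525463, 0.00976366363465786), 31.520671844482422)
scene blob [250 173] [290 204]
scene disc [ 0.48273424 -0.00245969] 0.05776043707335698 [ 0.006 -0.003]
scene bar ((0.6392849087715149, -0.017742659896612167), (0.09916769713163376, 0.022489236667752266), 29.665584564208984)
```

The disc centre is about 2 to 2.5 mm short, so I'll nudge it once more.

```bash
python3 -m creep '0 0 -0.04 0 0 0 130; 0 0 -0.08 0 0 0 130; 0 0 -0.115 0 0 0 130; 0 0 -0.135 0 0 0 130; 0 0 -0.14 0 0 0 130'
python3 -m creep '0.0008 0.01 0 0 0 0 130; 0.0018 0.022 0 0 0 0 130; 0.0023 0.028 0 0 0 0 130; 0.0025 0.031 0 0 0 0 130; 0.0026 0.0325 0 0 0 0 130'
python3 -m creep '0 0 0 0 0 0 130; -0.0008 -0.01 0 0 0 0 130; -0.0016 -0.02 0 0 0 0 130; -0.0016 -0.02 0.035 0 0 0 130; -0.0016 -0.02 0.075 0 0 0 130'
python3 -m creep '-0.0008 -0.01 0.065 0 0 0 0; -0.0008 -0.01 0.065 0 0 0 0; -0.0008 -0.01 0.065 0 0 0 0'
python3 - <<'E'
from h import *
o=bot.get_obs();p,d=cams.snapshot("wrist");np.savez("pics/w8.npz",p=p,d=d,**{k:o[k] for k in("eef_pos","eef_rot")})
o=np.load("pics/w8.npz");print(gdisc(o,(259,62),82,.058),station(o["eef_pos"]))
E
```

```text
time_s: 14.65
eef_pos: [0.4666, -0.0985, 0.0431]
eef_rot: [-3.134, -0.0, 1.484]
wrist_force: [-0.2, 0.3, 0.2]
opening: 0.489
gripper_force: 0.0
time_s: 15.07
eef_pos: [0.4723, -0.0653, 0.0482]
eef_rot: [3.14, -0.0, 1.486]
wrist_force: [-0.1, -1.1, 0.6]
opening: 0.492
gripper_force: 0.3
time_s: 15.48
eef_pos: [0.4683, -0.0886, 0.1213]
eef_rot: [-3.136, 0.001, 1.481]
wrist_force: [0.6, -0.3, -0.2]
opening: 0.493
gripper_force: 0.0
time_s: 15.73
eef_pos: [0.471, -0.0992, 0.1919]
eef_rot: [3.134, 0.0, 1.481]
wrist_force: [0.3, 0.2, -0.7]
opening: 0.893
gripper_force: 0.0
(array([0.4775, 0.0018]), np.float64(0.0584), array([0.0005, 0.0009])) [ 0.0023 -0.1004]
```

The upper disc is centred at (0.4775, 0.0018), matching the lower disc. Next I'll return to the weight.

```bash
python3 -m creep '0.021 0.011 0 0 0 -0.11 0; 0.042 0.021 0 0 0 -0.22 0; 0.063 0.032 0 0 0 -0.33 0; 0.085 0.043 0 0 0 -0.44 0; 0.106 0.053 0 0 0 -0.55 0'
python3 -m creep '0.021 0.011 0 0 0 -0.11 0; 0.042 0.021 0 0 0 -0.22 0; 0.0635 0.0324 0 0 0 -0.332 0; 0.0635 0.0324 0 0 0 -0.332 0; 0.0635 0.0324 0 0 0 -0.332 0'
python3 - <<'E'
from h import *
o=bot.get_obs();p,d=cams.snapshot("wrist");np.savez("pics/w9.npz",p=p,d=d,**{k:o[k] for k in("eef_pos","eef_rot")});cv2.imwrite("pics/w9.png",p[:,:,::-1])
E
```

```text
time_s: 16.2
eef_pos: [0.5758, -0.0436, 0.1861]
eef_rot: [-3.141, 0.001, 0.928]
wrist_force: [0.3, -0.2, -0.2]
opening: 1.002
gripper_force: 0.0
time_s: 16.62
eef_pos: [0.6389, -0.011, 0.1853]
eef_rot: [-3.141, 0.003, 0.604]
wrist_force: [-0.8, -0.9, -0.6]
opening: 1.002
gripper_force: 0.0
```

View pics/w9.png

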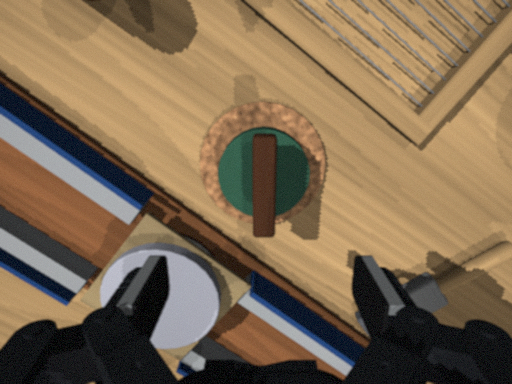

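The bar runs from (264,135) to (263,237), with the weight well inside the mat. That was my 11th picture, one over the allowed 10, so from here I'll check by numbers only.

Run:
```python
from h import *
o=np.load("pics/w9.npz");p=o["p"]
hsv=cv2.cvtColor(p,cv2.COLOR_RGB2HSV);H,S,V=[hsv[...,i].astype(int) for i in range(3)]
x=np.arange(512)[None];y=np.arange(384)[:,None];N=np.hypot(x-263,y-180)<62
r=R.from_euler('xyz',o["eef_rot"]).as_matrix();rel=lambda w:(w-o["eef_pos"][:2],(r.T@np.r_[w-o["eef_pos"][:2],0])[:2])
c=blob((H>55)&(H<95)&(S>60)&N);q,rr=circ(ray("wrist",cv2.convexHull(c)[:,0],.028,o));print("green",q,rr,rel(q))
b=ray("wrist",[[264,135],[263,237]],.072,o);print("bar",b,b.mean(0),np.rad2deg(np.arctan2(*(b[0]-b[1])[::-1])),rel(b.mean(0)))
```

```text
green [ 0.63971351 -0.01299903] 0.04393626316464711 (array([ 0.00083754, -0.00203636]), array([-0.00046772,  0.00215162]))
bar [[ 0.67628592  0.01228351]
 [ 0.60199864 -0.03833007]] [ 0.63914228 -0.01302328] 34.26747974956539 (array([ 0.00026632, -0.00206062]), array([-0.00095158,  0.00184704]))
```

```bash
python3 -m creep '0.0006 -0.002 -0.038 0 0 0 0; 0.0006 -0.002 -0.078 0 0 0 0; 0.0006 -0.002 -0.11 0 0 0 0; 0.0006 -0.002 -0.13 0 0 0 0; 0.0006 -0.002 -0.138 0 0 0 0' 60
python3 -m creep '0 0 0 0 0 0 0; 0 0 0 0 0 0 255; 0 0 0 0 0 0 255; 0 0 0 0 0 0 255; 0 0 0 0 0 0 255'
python3 -m creep '0 0 0 0 0 0 255; 0 0 0 0 0 0 255; 0 0 0 0 0 0 255; 0 0 0 0 0 0 255'
```

```text
time_s: 17.08
eef_pos: [0.6365, -0.0142, 0.046]
eef_rot: [-3.139, 0.005, 0.602]
wrist_force: [-0.0, -0.3, 0.3]
opening: 1.0
gripper_force: 0.0
time_s: 17.5
eef_pos: [0.6402, -0.0127, 0.0506]
eef_rot: [3.141, -0.002, 0.603]
wrist_force: [0.1, 0.3, 0.0]
opening: 0.454
gripper_force: 0.0
time_s: 17.83
eef_pos: [0.6403, -0.0129, 0.0503]
eef_rot: [3.141, -0.002, 0.603]
wrist_force: [-0.1, -0.4, 7.0]
opening: 0.221
gripper_force: 61.5
```

```bash
python3 -m creep '0 0 0.004 0 0 0 255; 0 0 0.02 0 0 0 255; 0 0 0.045 0 0 0 255; 0 0 0.065 0 0 0 255; -0.01 0.001 0.075 0 0 0 255'
python3 -m creep '-0.03 0.0028 0 0 0 0 255; -0.06 0.0056 0 0 0 0 255; -0.09 0.0084 0 0 0 0 255; -0.12 0.0112 0 0 0 0 255; -0.14 0.013 0 0 0 0 255'
python3 -m creep '-0.009 0.0006 0 0 0 0 255; -0.012 0.0008 0 0 0 0 255; -0.012 0.0008 0 0 0 0 255; -0.012 0.0008 -0.01 0 0 0 255; -0.012 0.0008 -0.016 0 0 0 255'
python3 -m creep '0 0 -0.002 0 0 0 255; 0 0 -0.003 0 0 0 255; 0 0 -0.003 0 0 0 255'
```

```text
time_s: 18.25
eef_pos: [0.6311, -0.0119, 0.1259]
eef_rot: [3.139, -0.002, 0.603]
wrist_force: [0.8, -0.7, -6.5]
opening: 0.219
gripper_force: 59.7
time_s: 18.67
eef_pos: [0.484, 0.0018, 0.1236]
eef_rot: [-3.138, 0.004, 0.603]
wrist_force: [-1.4, 0.6, -8.4]
opening: 0.223
gripper_force: 59.8
time_s: 19.08
eef_pos: [0.4791, 0.0022, 0.1079]
eef_rot: [3.14, -0.001, 0.603]
wrist_force: [-0.2, -0.0, -8.3]
opening: 0.219
gripper_force: 59.8
time_s: 19.33
eef_pos: [0.4778, 0.0018, 0.105]
eef_rot: [3.142, 0.001, 0.602]
wrist_force: [-0.4, -0.3, -7.3]
opening: 0.219
gripper_force: 59.8
```

```bash
python3 -m creep '0 0 -0.0007 0 0 0 255; 0 0 -0.0013 0 0 0 255'
python3 -m creep '0 0 -0.0005 0 0 0 255; 0 0 -0.001 0 0 0 255'
```

```text
time_s: 19.5
eef_pos: [0.4777, 0.002, 0.1041]
eef_rot: [3.141, -0.0, 0.603]
wrist_force: [0.4, 1.2, -7.9]
opening: 0.221
gripper_force: 59.8
time_s: 19.67
eef_pos: [0.4776, 0.0021, 0.1031]
eef_rot: [3.141, -0.0, 0.603]
wrist_force: [0.2, 0.4, -8.1]
opening: 0.219
gripper_force: 59.8
```

```bash
python3 -m creep '0 0 -0.0005 0 0 0 255; 0 0 -0.0007 0 0 0 255'
python3 -m creep '0 0 -0.0005 0 0 0 255; 0 0 -0.0005 0 0 0 255'
python3 -m creep '0 0 -0.0005 0 0 0 255; 0 0 -0.0005 0 0 0 255'
```

```text
time_s: 19.83
eef_pos: [0.4775, 0.0021, 0.1023]
eef_rot: [-3.142, -0.0, 0.603]
wrist_force: [-0.7, -0.7, -5.5]
opening: 0.217
gripper_force: 60.1
time_s: 20.0
eef_pos: [0.4776, 0.002, 0.1022]
eef_rot: [-3.142, -0.001, 0.603]
wrist_force: [-1.2, -1.3, 1.5]
opening: 0.221
gripper_force: 61.1
time_s: 20.17
eef_pos: [0.4776, 0.002, 0.1021]
eef_rot: [-3.141, -0.001, 0.602]
wrist_force: [-3.6, -0.3, 12.2]
opening: 0.222
gripper_force: 62.6
```

```bash
python3 -m creep '0 0 0.0008 0 0 0 255; 0 0 0.0008 0 0 0 0; 0 0 0.0008 0 0 0 0; 0 0 0.0008 0 0 0 0; 0 0 0.0008 0 0 0 0'
python3 -m creep '0 0 0 0 0 0 0; 0 0 0.015 0 0 0 0; 0 0 0.05 0 0 0 0; 0 0 0.09 0 0 0 0; 0 0 0.12 0 0 0 0'
python3 -m creep '0 0 0 0 0 0 0; 0 0 0 0 0 0 0; 0 0 0 0 0 0 0'
python3 - <<'E'
from h import *
o=bot.get_obs();p,d=cams.snapshot("wrist");np.savez("pics/w10.npz",p=p,d=d,**{k:o[k] for k in("eef_pos","eef_rot")});cv2.imwrite("pics/w10.png",p[:,:,::-1])
o=np.load("pics/w10.npz")
hsv=cv2.cvtColor(p,cv2.COLOR_RGB2HSV);H,S,V=[hsv[...,i].astype(int) for i in range(3)]
x=np.arange(512)[None];y=np.arange(384)[:,None];N=np.hypot(x-263,y-170)<75
g=(H>55)&(H<95)&(S>60)&N
c=blob(g);q,rr=circ(ray("wrist",cv2.convexHull(c)[:,0],.080,o));print("green",q,rr)
gd=(H>105)&(H<130)&(S>12)&(S<90)&(V>70)&N
c=blob(gd|g);h=cv2.convexHull(c)[:,0];print("px",h.min(0),h.max(0));q,rr=circ(ray("wrist",h,.058,o));print("disc",q,rr)
s,_=cams.snapshot("scene");hs=cv2.cvtColor(s,cv2.COLOR_RGB2HSV);H,S,V=[hs[...,i].astype(int) for i in range(3)];N=np.hypot(x-272,y-180)<45
g=(H>55)&(H<95)&(S>60)&N;c=blob(g);print("scene green",circ(ray("scene",cv2.convexHull(c)[:,0],.080)))
c=blob(g|((H>105)&(H<135)&(S>10)&(S<90)&(V>70)&N));print("scene disc",circ(ray("scene",cv2.convexHull(c)[:,0],.058)))
E
```

```text
time_s: 20.58
eef_pos: [0.4778, 0.002, 0.1021]
eef_rot: [3.141, -0.0, 0.603]
wrist_force: [0.4, 0.1, 0.0]
opening: 0.784
gripper_force: 0.0
time_s: 21.0
eef_pos: [0.4774, 0.0013, 0.2241]
eef_rot: [3.141, 0.001, 0.602]
wrist_force: [0.3, 1.0, 1.0]
opening: 0.998
gripper_force: 0.0
time_s: 21.25
eef_pos: [0.4772, 0.0025, 0.2218]
eef_rot: [-3.141, -0.0, 0.604]
wrist_force: [-0.4, -0.3, 0.1]
opening: 1.002
gripper_force: 0.0
green [0.47683615 0.002324  ] 0.04416679880626572
px [203 110] [321 220]
disc [0.47915302 0.00315735] 0.05802439462211377
scene green (array([4.87185101e-01, 6.08379953e-05]), np.float64(0.03943886221579819))
scene disc (array([0.46821248, 0.00143677]), np.float64(0.04039408864665937))
```

The wrist camera puts the weight within about 2.5 mm of the new disc's centre, and the arm is clear, so I'm handing in.

```bash
python3 -c "
from bench import job_done
print(job_done())"
```

```text
the job is handed in; nothing more can be done
None
```

The job was handed in at about 21 s: the sheet is against its stop, the second disc lies centred above the first, and the weight is within about 2.5 mm of that disc's centre by the wrist camera; the scene camera's rougher fits were too poor to confirm that, and I viewed 11 pictures, one over the limit of 10.

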